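# Put the press-mould cover up to dry on the sloping rack

## Task

Lift the wooden cover plate off the two pins of the press mould and lay it on the sloping drying rack: flat on both steel rails and square to them, centred, with its long side running up the slope, its rib facing out and its lower edge resting on the rack's wooden ledge. Lower it gently and keep hold of it until you feel it rest on the ledge (do not let it drop or slide there by itself), then let go; leave the other things on the table where they are.

Things in the scene. Friction and masses are not known exactly. Their poses are not given: they have to be found in the camera images.
- mould: Press mould, fixed: wooden frame 160 x 124 mm (x, y), 40 mm high, with a heart-shaped clay tile in its plaster bed. Two upright steel pins, 8 mm thick, stand on the rim at x = +-66 mm, y = 0 and reach to z = 60 mm (8 mm above the seated cover). Origin: centre of its underside, z up.
- cover: Loose wooden plate 156 x 120 x 12 mm (x, y, z), about 0.4 kg, lying on the mould's rim, its two 12 mm holes (x = +-66 mm) over the pins. On its top a wooden rib to grip: 70 mm along x, 20 mm wide in y, from z = 12 to 42 mm, centred. Origin: centre of the plate's underside, on the vertical line of its centre of mass. The same after a half turn about z.
- rack: Drying rack, fixed: wooden foot 200 x 170 x 14 mm carrying two slippery steel rails, 14 mm wide, 215 mm long, centred at y = +-38 mm, inclined by 0.48 rad (27.5 degrees) and rising towards the rack's +x (away from the robot). Origin: centre of its underside, z up.
- guide: The rack's incline with its ledge. Origin between the rails in the plane of their tops, 55 mm up; x up the slope, y across, z out of the slope. Rail tops: z = 0, x = -20 to 195 mm. The wooden ledge, a bar 130 mm wide (y), 14 mm proud of the rails, is clamped somewhere: its stop face, facing up the slope, lies between x = 5 and 40 mm. Its setting is not measured: find it by touch or eye.
- scraper: Wooden-handled scraper, about 160 mm long, lying on the table; to be left alone.
- heart_loose: Heart-shaped clay tile, 75 mm wide, 10 mm thick; to be left alone.
- heart_stack: Stack of three heart-shaped clay tiles, 36 mm high; to be left alone.
- bowl: Green bowl, 120 mm wide, 55 mm high; to be left alone.
- glaze_jar: Glaze jar, 64 mm wide, 85 mm high; to be left alone.
- mug: Terracotta cup, 72 mm wide, 85 mm high; to be left alone.
- clay_block: Block of dry clay, 90 x 60 x 50 mm; to be left alone.
Things that resemble listed ones, but are neither listed nor needed, are in the scene too. What is shaped like the cover but orange or turquoise is not meant.

How it is judged (in metres and radians):
On the way, in this order (a step that is already met when the one before it is completed fails the run):
1. the cover is lifted clear of the mould's pins (z of cover in the frame of mould above 0.065 m), for 0.1 s.
2. the cover, still held in the fingers, lies along the rails and rests on the ledge (contact force between cover and the fingers above 1 N and contact force between cover and guide above 0.4 N and angle between the z axis of cover and the z axis of guide, either way round below 0.15 rad and z of cover in the frame of guide below 0.012 m), for 0.1 s.
At the end, for the whole second after the job is handed in: The cover rests released on the rack: flat on the rails (within 0.06 rad and 4 mm), rib outwards, its long side up the slope (within 0.12 rad), centred across the rails within 20 mm, its lower edge bearing on the ledge (contact force over 0.2 N), at rest (angle between the z axis of cover and the z axis of guide, either way round below 0.06 rad and angle between the x axis of cover and the x axis of guide, either way round below 0.12 rad and y of cover in the frame of guide between -0.02 and 0.02 m and z of cover in the frame of guide between -0.004 and 0.004 m and x of cover in the frame of guide between 0.075 and 0.125 m and contact force between cover and guide above 0.2 N and linear speed of cover below 0.02 m/s); the robot touches nothing.
It fails at once if the cover drops, slides or is driven onto the rack's rails or ledge faster than 0.25 m/s ((contact force between cover and guide above 0.5 N or contact force between cover and rack above 0.5 N) and linear speed of cover above 0.25 m/s).
It fails at once if a bystander is moved by more than 30 mm (distance of any of scraper, heart_loose, heart_stack, bowl, glaze_jar, mug, clay_block from where it was at the start of the episode above 0.03 m).
It also fails if it takes over 45 s, if anything falls off the work surface, if the arm or the gripper's body presses on something with over 40 N, if the wrist force passes 120 N, or if a joint passes its speed limit or range.

## Robot

A 6-joint arm with a two-finger parallel gripper is mounted at the origin on the work surface. World frame = base frame: x ahead of the robot, y to its left, z up, the work surface at z = 0. Lengths are in mm, angles in degrees, forces in N, time in s.
With the tool pointing down it reaches from about 150 to 775 mm from the base axis. Payload 6.1 kg.
Tool frame: the origin (TCP) lies at the very end of the fingers, on their centre line; the grasp point (between the pads) lies hold_point_z behind it (hold_point_z is the distance from the TCP to the grasp point, in mm); z points along the fingers, y is the direction in which the jaws open and shut (so a half turn about z gives the same grasp; the last joint's range is limited). The gripper opens to 85 mm and grips with 20 to 120 N. Pads are 22 mm wide; open, the fingers measure 114 mm over their backs; the gripper's body (76 mm by 85 mm) begins 54 mm behind the grasp point. The pads swing forward as they close: fully open they stand 13 mm farther back than shut.
Start: joints at [73.339, 7.208, -2.269, 80.523, 0, 90], TCP at [150.521, 502.943, 231.295] pointing down, gripper open.
Joint ranges: [-155.77, 155.77], [-54.66, 111.73], [-72.52, 77.12], [-102.08, 115.82], [-83.92, 84.16], [-180, 180]. Speed limits (degrees/s): [136.94, 136.94, 172.46, 180, 180, 180].

## Interface

Orientations are given as a 3x3 rotation matrix whose columns are the frame's x, y, z axes.
In Python, from station import get_obs, grab_frame, get_calibration, close_job, hold_point_z gives the robot as it stands.
- The arm moves only by the tool apply_moves, never from a script. Its argument "commands" is a list of rows, each a list of 2 entries, a list of its own where there are three numbers: the shift along the tool's x, y, z in m, then the turn, a rotation vector about the tool's x, y, z in rad. A call has exactly 5 rows; each row shifts and turns the pose as measured when the row begins, along the tool's axes as they then stand; what a row does not reach is not made up. A row lasts 1/8 s, in which the tool goes at most 62.5 mm and 10.7 degrees, less where a joint would pass 70% of its speed; a pose out of reach is approached as far as the arm can. A call is refused whole if a number of a shift passes 0.0625 or a number of a turn 0.188, either way. A call with a gripper value outside its range is refused whole. "fingers" is the opening in per cent of the stroke, from 0 (shut) to 100 (fully open), set as the call begins (left out, the last holds). The fingers move at their own pace and stop on an object; "squeeze" is the grip in N (left out, the last holds). Time passes only in rows, so rows that do not move let the fingers close, or fill a call up. It gives the time, the measured TCP pose, the force and the opening at its end, in the units of the state.
- get_obs(): the state, without advancing time (a new reading comes with each control period).
- grab_frame(name): name is "scene" or "top" or "wrist"; returns (picture, depth): 480x640x3 uint8, red, green, blue; 480x640 float32, mm along the optical axis (not along the pixel's ray), 0 where there is no reading.
- get_calibration(name): a dict with "fx", "fy", "cx", "cy" (pixels), "dist" ([k1, k2, p1, p2, k3] as OpenCV has them; the pictures are not rectified), "rvec" (rotation vector, rad) and "tvec" (3), from world to camera coordinates, as OpenCV has them. Camera axes: x right, y down, z forward; pixel columns grow to the right and rows downward; lengths in mm; the calibration is good to about 2 mm. A picture is of the moment at which its call begins: read the wrist's pose just before it. get_calibration takes no time and is no camera call; for the wrist camera it gives the pose at the moment of the call.
- close_job(): hands the job in, once; it reports no verdict.
The state is a dict: "time_s": time; "joint_pos": joint angles; "qd": joint speeds; "effort": joint torques, N m; "position": TCP position; "eef_rot": TCP orientation; "wrist_force": force on the tool from outside, world axes, zero at the start; "torque": the same for the moment, N m; "gripper_width": opening from 0.0 (shut) to 1.0 (fully open).
Only numpy, scipy, OpenCV 4.12 (cv2) and the standard library are available. Lean on these libraries where they do the work, as an engineer would, in place of code of your own. Each camera call takes 0.05 s, during which the arm holds its last target. There are 200 camera calls.

## Working session

There is one attempt and no reset: what is moved stays moved. The work goes in short steps, Python scripts to look and compute and a tool call to move; the robot and the scene stay as the last step left them, time stands still between calls to the robot, and variables do not carry over. Pictures are saved under pics/ and viewed, about 8 in all and at most 12, crops included, and the job is handed in when it is done.

Besides the shell and the picture viewer there is one more tool, called after "Emit:" as name(argument=value, ...), one argument or row to a line, values as JSON. apply_moves: Moves the arm, as the interface text tells. Its arguments: {"type":"object","properties":{"commands":{"type":"array"},"fingers":{"type":"number"},"squeeze":{"type":"number"}},"required":["commands"]}

```bash
mkdir -p pics
cat > h.py <<'E'
import numpy as np, cv2
from station import *
def save(n,img,): cv2.imwrite('pics/'+n+'.png',img[:,:,::-1])
def cloud(cam,depth,cal):
    # per-pixel world points (mm)
    K=np.array([[cal['fx'],0,cal['cx']],[0,cal['fy'],cal['cy']],[0,0,1.]])
    h,w=depth.shape
    u,v=np.meshgrid(np.arange(w),np.arange(h))
    p=cv2.undistortPoints(np.stack([u,v],-1).reshape(-1,1,2).astype(float),K,np.array(cal['dist'],float)).reshape(h,w,2)
    P=np.dstack([p*depth[...,None],depth])
    R=cv2.Rodrigues(np.array(cal['rvec'],float))[0]; t=np.array(cal['tvec'],float).ravel()
    W=(P-t)@R; W[depth==0]=np.nan
    return W
E
python3 - <<'E'
from h import *
print(get_obs(),hold_point_z)
for c in ['scene','top']:
    cal=get_calibration(c); im,d=grab_frame(c); save(c+'0',im); np.savez(c+'0.npz',im=im,d=d,W=cloud(c,d,cal)); print(c,cal)
E
```

```text
{'time_s': 0.0, 'joint_pos': array([ 7.33405830e+01,  7.24090759e+00, -2.32686236e+00,  8.05230669e+01,
        1.77736457e-03,  8.99988297e+01]), 'qd': array([-0.08381252, -0.0137762 ,  0.04712803,  0.05782617, -0.01336021,
        0.03526067]), 'effort': array([ 1.04614112e-04, -4.35915327e+01,  3.52923310e+01,  1.71832315e-02,
       -1.09441428e-04, -7.95053239e-06]), 'position': array([150.38271122, 502.57663687, 230.52812704]), 'eef_rot': array([[-9.58031635e-01,  2.86662087e-01, -4.84224800e-04],
       [ 2.86662494e-01,  9.58030446e-01, -1.50996212e-03],
       [ 3.10532071e-05, -1.58540057e-03, -9.99998743e-01]]), 'wrist_force': array([ 0.60268714, -0.11971752, -0.87009436]), 'torque': array([-0.01686481,  0.0483626 , -0.02445334]), 'gripper_width': 1.0002956871058082} 18.700000000000003
scene {'fx': 499.4135374612271, 'fy': 499.4135374612271, 'cx': 325.08236804100454, 'cy': 231.2830370148346, 'dist': array([-0.14056392,  0.        ,  0.        ,  0.        ,  0.        ]), 'rvec': array([ 0.93831252,  2.66887333, -0.84479239]), 'tvec': array([ 446.09506719, -231.15066568, 1387.71308415])}
top {'fx': 563.1084041221013, 'fy': 563.1084041221013, 'cx': 322.6952434074083, 'cy': 233.39280464339768, 'dist': array([0.02464518, 0.        , 0.        , 0.        , 0.        ]), 'rvec': array([ 2.08252978, -2.13230203,  0.22772539]), 'tvec': array([  16.26779814,  583.06994396, 1490.07867091])}
```

View pics/top0.png

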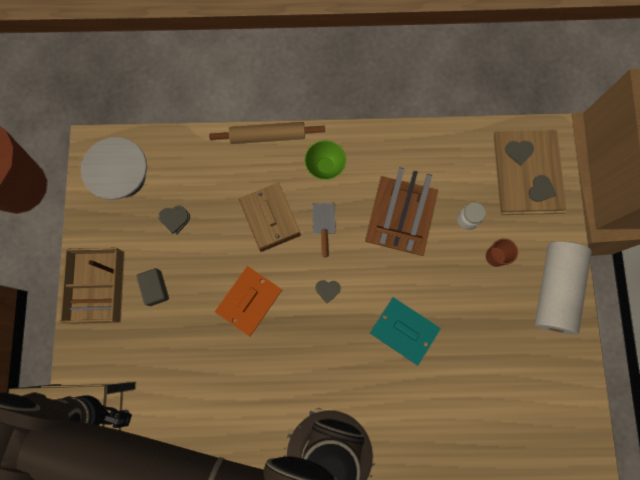

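View pics/scene0.png

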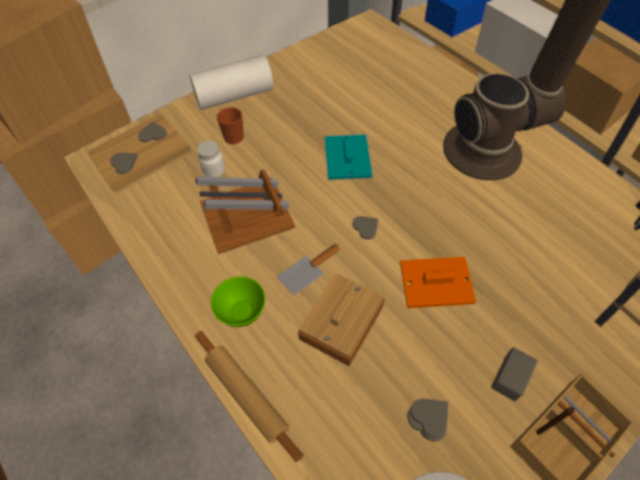

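Candidates for the cover are the wooden plate on the mould at top (269,216) / scene (342,317), the orange plate at top (248,300) and the turquoise plate at top (405,330). I choose the wooden one on the mould. The rack is at top (402,213) and its ledge is the bar near top (403,228). Next I take a close crop and measure.

Run:
```python
from h import *
t=np.load('top0.npz'); im,W=t['im'],t['W']
c=np.hstack([cv2.resize(im[170:260,225:315],(400,400),interpolation=2),cv2.resize(im[155:265,350:460],(400,400),interpolation=2)])
save('crop1',c)
s=np.load('scene0.npz')
for n,W,(x0,x1,y0,y1) in [('top',t['W'],(225,315,170,260)),('scene',s['W'],(290,395,265,370))]:
    P=W[y0:y1,x0:x1].reshape(-1,3); P=P[np.isfinite(P).all(1)]
    print(n,np.histogram(P[:,2],bins=np.arange(-10,110,5)))
    for lo,hi in [(44,60),(74,95)]:
        Q=P[(P[:,2]>lo)&(P[:,2]<hi)]
        if len(Q)>10: print(lo,len(Q),Q.mean(0),cv2.minAreaRect(Q[:,:2].astype(np.float32)))
# rack
for n,W,(x0,x1,y0,y1) in [('top',t['W'],(355,450,160,260)),('scene',s['W'],(190,300,165,255))]:
    P=W[y0:y1,x0:x1].reshape(-1,3); P=P[np.isfinite(P).all(1)]
    print(n,np.histogram(P[:,2],bins=np.arange(-10,190,10)))
    Q=P[(P[:,2]>8)&(P[:,2]<20)]; print('foot',len(Q),cv2.minAreaRect(Q[:,:2].astype(np.float32)))
```

```text
top (array([ 369, 2113, 2425,  567,   38,   14,   25,   21,   33,   52,   81,
        510, 1145,  435,   42,    6,    1,   46,  101,   31,    3,    0,
          0]), array([-10,  -5,   0,   5,  10,  15,  20,  25,  30,  35,  40,  45,  50,
        55,  60,  65,  70,  75,  80,  85,  90,  95, 100, 105]))
44 2117 [642.05946898 151.5618169   52.23787648] ((661.1085815429688, 106.11112976074219), (157.77093505859375, 224.8148956298828), 21.249120712280273)
74 181 [641.7746344  152.15202612  82.08113681] ((642.9866333007812, 152.70767211914062), (72.23739624023438, 19.785167694091797), 22.196096420288086)
scene (array([  33, 3140, 3169,  144,   71,   76,   67,   69,   74,  143,  164,
        528, 2756,  174,   34,   16,   22,   76,  214,    7,    0,    0,
          0]), array([-10,  -5,   0,   5,  10,  15,  20,  25,  30,  35,  40,  45,  50,
        55,  60,  65,  70,  75,  80,  85,  90,  95, 100, 105]))
44 3481 [651.41932777 157.257916    51.81994598] ((647.5875244140625, 153.54408264160156), (158.48440551757812, 120.49160766601562), 21.436115264892578)
74 301 [648.65774663 155.68320211  81.22908463] ((647.0568237304688, 154.27227783203125), (70.15499114990234, 20.49144172668457), 21.113697052001953)
top (array([2267, 3201, 2196,  196,   20,   74,   92,  121,  317,  178,  211,
        166,  135,  116,  114,   54,    1,    0,    0]), array([-10,   0,  10,  20,  30,  40,  50,  60,  70,  80,  90, 100, 110,
       120, 130, 140, 150, 160, 170, 180]))
foot 2470 ((661.2716064453125, -226.827392578125), (271.3739318847656, 294.2600402832031), 86.07972717285156)
scene (array([2238, 2335, 2698,   92,  112,  146,  139,  243,  469,  213,  251,
        244,  221,  196,  192,   63,    0,    0,    0]), array([-10,   0,  10,  20,  30,  40,  50,  60,  70,  80,  90, 100, 110,
       120, 130, 140, 150, 160, 170, 180]))
foot 2804 ((632.485595703125, -250.1654815673828), (272.1913146972656, 231.34617614746094), 60.87514877319336)
```

View pics/crop1.png

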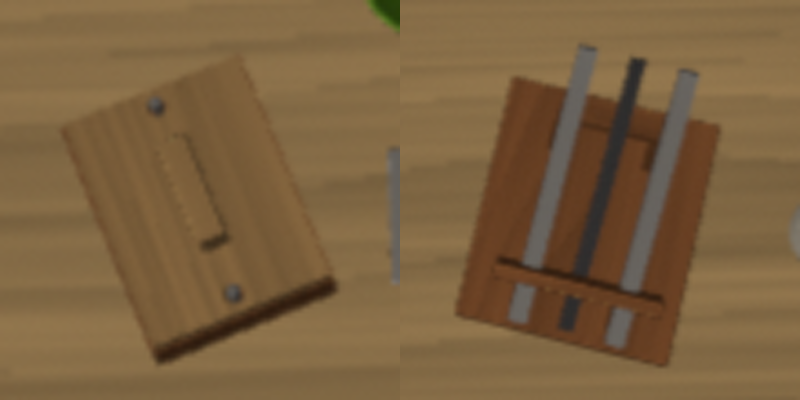

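The crop confirms the plain wooden plate with its two steel pins and rib (left). The rack (right) has two light rails, a dark strip between them and the ledge bar across its low end. Next I fit the rack and plan the move above the cover.

```bash
cat >> h.py <<'E'
from scipy.spatial.transform import Rotation as Ro
def axes(yaw,tilt=0.):
    """tool frame over a thing whose x axis has this yaw(rad), inclined by tilt: z into it, tool x = -thing x"""
    G=(Ro.from_euler('z',yaw)*Ro.from_euler('y',-tilt)).as_matrix()
    return G,np.column_stack([-G[:,0],G[:,1],-G[:,2]])
def plan(p,R,n,start=None):
    o=get_obs(); p0,R0=(o['position'],o['eef_rot']) if start is None else start
    rv=Ro.from_matrix(R0.T@R).as_rotvec()
    cp,cR=p0,R0
    for i in range(1,n+1):
        np_=p0+(p-p0)*i/n; nR=R0@Ro.from_rotvec(rv*i/n).as_matrix()
        s=cR.T@(np_-cp)/1000; r=Ro.from_matrix(cR.T@nR).as_rotvec()
        print(f'[{np.round(s,4).tolist()},{np.round(r,4).tolist()}],'); cp,cR=np_,nR
def rackfit(im,W,box,zlo=40):
    x0,x1,y0,y1=box; I=im[y0:y1,x0:x1]; Q=W[y0:y1,x0:x1]
    hsv=cv2.cvtColor(I,cv2.COLOR_RGB2HSV)
    m=(hsv[...,1]<50)&(hsv[...,2]>70)&np.isfinite(Q).all(2)
    m&=np.nan_to_num(Q[...,2])>zlo
    n,l,st,_=cv2.connectedComponentsWithStats(m.astype(np.uint8))
    return m,l,st,Q
E
python3 - <<'E'
from h import *
for n,b in [('top',(355,450,160,260)),('scene',(190,300,165,255))]:
    d=np.load(n+'0.npz'); m,l,st,Q=rackfit(d['im'],d['W'],b)
    for i in range(1,len(st)):
        if st[i,4]<25: continue
        P=Q[l==i]; c=np.median(P,0); D=np.linalg.svd(P-P.mean(0))[2][0]; D*=np.sign(D[0])
        t=(P-P.mean(0))@D
        print(n,st[i],P.mean(0).round(1),D.round(3),'yaw',np.degrees(np.arctan2(D[1],D[0])).round(2),'tilt',np.degrees(np.arcsin(D[2])).round(2),(P.mean(0)+D*t.min()).round(1),(P.mean(0)+D*t.max()).round(1))
G,R=axes(np.radians(21.3)); plan(np.array([645,153,250.]),R,15)
E
```

```text
top [ 29   8  20  61 283] [ 667.8 -191.5  107.1] [ 0.852 -0.238  0.467] yaw -15.61 tilt 27.85 [ 594.3 -171.    66.7] [ 738.9 -211.4  146.1]
top [ 56  15  21  60 294] [ 646.8 -264.2  107. ] [ 0.854 -0.239  0.462] yaw -15.65 tilt 27.49 [ 574.6 -244.    68. ] [ 718.5 -284.3  145.8]
top [25 73  7 10 41] [ 569.3 -163.9   54.2] [ 0.779 -0.193  0.596] yaw -13.9 tilt 36.61 [ 558.3 -161.2   45.8] [ 579.5 -166.5   62. ]
top [52 80  6 10 45] [ 548.  -236.4   53.8] [ 0.884 -0.226  0.41 ] yaw -14.38 tilt 24.19 [ 535.8 -233.3   48.2] [ 560.5 -239.6   59.7]
scene [12  0 16  4 44] [ 649.4 -389.9   46.3] [ 0.823 -0.561  0.086] yaw -34.3 tilt 4.93 [ 632.5 -378.3   44.6] [ 665.  -400.5   48. ]
scene [  7  11  66  10 450] [ 656.  -261.8  105.6] [ 0.85  -0.245  0.467] yaw -16.05 tilt 27.82 [ 580.4 -240.1   64.1] [ 724.2 -281.5  143.1]
scene [81 15  7  7 27] [ 550.3 -231.6   50.6] [ 0.57  -0.26   0.779] yaw -24.5 tilt 51.21 [ 545.3 -229.3   43.7] [ 554.9 -233.7   56.9]
scene [ 15  34  68   9 471] [ 674.1 -188.3  104.5] [ 0.856 -0.228  0.464] yaw -14.89 tilt 27.62 [ 591.7 -166.4   59.8] [ 744.9 -207.1  142
[... 278 characters left out ...]
3],[-0.0001, -0.0, -0.0442]],
[[-0.0362, -0.0178, -0.0013],[-0.0001, -0.0, -0.0442]],
[[-0.0354, -0.0194, -0.0013],[-0.0001, -0.0, -0.0442]],
[[-0.0345, -0.0209, -0.0013],[-0.0001, -0.0, -0.0442]],
[[-0.0336, -0.0225, -0.0013],[-0.0001, -0.0, -0.0442]],
[[-0.0325, -0.0239, -0.0013],[-0.0001, -0.0, -0.0442]],
[[-0.0315, -0.0253, -0.0013],[-0.0001, -0.0, -0.0442]],
[[-0.0303, -0.0267, -0.0013],[-0.0001, -0.0, -0.0442]],
[[-0.0291, -0.028, -0.0013],[-0.0001, -0.0, -0.0442]],
[[-0.0278, -0.0293, -0.0013],[-0.0001, -0.0, -0.0442]],
[[-0.0265, -0.0305, -0.0013],[-0.0001, -0.0, -0.0442]],
[[-0.0251, -0.0316, -0.0013],[-0.0001, -0.0, -0.0442]],
[[-0.0237, -0.0327, -0.0013],[-0.0001, -0.0, -0.0442]],
```

Emit:
apply_moves(
  commands=[
    [[-0.038, -0.013, -0.001], [0, 0, -0.044]],
    [[-0.038, -0.015, -0.001], [0, 0, -0.044]],
    [[-0.037, -0.016, -0.001], [0, 0, -0.044]],
    [[-0.036, -0.018, -0.001], [0, 0, -0.044]],
    [[-0.035, -0.019, -0.001], [0, 0, -0.044]],
  ],
  fingers=100,
  squeeze=60,
)

```text
time_s: 0.72
position: [317.1, 384.1, 233.2]
eef_rot: [[-0.998, 0.057, -0.003], [0.057, 0.998, -0.005], [0.002, -0.005, -1.0]]
wrist_force: [-0.1, 0.1, -0.2]
gripper_width: 0.999
```

Emit:
apply_moves(
  commands=[
    [[-0.035, -0.021, -0.001], [0, 0, -0.044]],
    [[-0.034, -0.023, -0.001], [0, 0, -0.044]],
    [[-0.033, -0.024, -0.001], [0, 0, -0.044]],
    [[-0.032, -0.025, -0.001], [0, 0, -0.044]],
    [[-0.03, -0.027, -0.001], [0, 0, -0.044]],
  ],
)

```text
time_s: 1.35
position: [489.8, 264.3, 236.4]
eef_rot: [[-0.986, -0.169, -0.006], [-0.169, 0.986, -0.007], [0.007, -0.006, -1.0]]
wrist_force: [0.2, 0.7, -0.3]
gripper_width: 0.996
```

Run:
```python
from h import *
print(get_obs()['position'])
G,R=axes(np.radians(21.3)); plan(np.array([645,153,230.]),R,5)
```

```text
[489.75299508 264.28865081 236.42901137]
[[-0.0268, -0.0272, 0.0013],[-0.001, -0.0015, -0.0403]],
[[-0.0257, -0.0282, 0.0013],[-0.001, -0.0015, -0.0403]],
[[-0.0246, -0.0293, 0.0013],[-0.001, -0.0015, -0.0403]],
[[-0.0234, -0.0302, 0.0013],[-0.001, -0.0015, -0.0403]],
[[-0.0221, -0.0311, 0.0013],[-0.001, -0.0015, -0.0403]],
```

Emit:
apply_moves(
  commands=[
    [[-0.027, -0.027, 0.001], [-0.001, -0.002, -0.04]],
    [[-0.026, -0.028, 0.001], [-0.001, -0.002, -0.04]],
    [[-0.025, -0.029, 0.001], [-0.001, -0.002, -0.04]],
    [[-0.023, -0.03, 0.001], [-0.001, -0.002, -0.04]],
    [[-0.022, -0.031, 0.001], [-0.001, -0.002, -0.04]],
  ],
)

```text
time_s: 1.98
position: [649.7, 149.6, 228.6]
eef_rot: [[-0.93, -0.367, -0.001], [-0.367, 0.93, -0.0], [0.001, 0.0, -1.0]]
wrist_force: [-0.7, 0.5, 1.2]
gripper_width: 1.003
```

Run:
```python
from h import *
cal=get_calibration('wrist'); o=get_obs(); im,d=grab_frame('wrist'); save('w1',im)
W=cloud('wrist',d,cal); np.savez('w1.npz',im=im,d=d,W=W)
print(o['position'],o['eef_rot'])
P=W.reshape(-1,3); P=P[np.isfinite(P).all(1)]
print(np.histogram(P[:,2],bins=np.arange(-10,110,5)))
for lo,hi in [(47,57),(77,88)]:
    m=((W[...,2]>lo)&(W[...,2]<hi)).astype(np.uint8); m=cv2.morphologyEx(m,cv2.MORPH_OPEN,np.ones((3,3)))
    n,l,st,c=cv2.connectedComponentsWithStats(m); 
    for i in np.argsort(-st[1:,4])[:2]+1:
        Q=W[l==i]; print(lo,len(Q),Q.mean(0),cv2.minAreaRect(Q[:,:2].astype(np.float32)))
```

```text
[649.70571633 149.63321774 228.56088475] [[-9.30053821e-01 -3.67420986e-01 -1.30733670e-03]
 [-3.67421124e-01  9.30054674e-01 -1.41985421e-04]
 [ 1.26806303e-03  3.48289035e-04 -9.99999135e-01]]
(array([     0,  18218, 162859,   3580,  13041,   5599,   2533,   1995,
         1870,   4979,   1654,   1725,  23986,   1378,    129,     12,
           16,     50,   2185,      6,      0,      0,      0]), array([-10,  -5,   0,   5,  10,  15,  20,  25,  30,  35,  40,  45,  50,
        55,  60,  65,  70,  75,  80,  85,  90,  95, 100, 105]))
47 22664 [638.95827509 150.53124638  52.97128845] ((644.5424194335938, 153.02157592773438), (156.41159057617188, 120.56719207763672), 21.586515426635742)
47 1879 [828.0057997  -30.2304352   52.65948199] ((816.467529296875, -23.47089385986328), (117.84235382080078, 76.03706359863281), 45.958126068115234)
77 2201 [642.28418257 152.36609989  82.63240558] ((643.4539184570312, 153.0791473388672), (68.82188415527344, 19.591293334960938), 21.349180221557617)
77 13 [715.3279328  518.48656566  83.44511807] ((715.4571533203125, 518.9349975585938), (1.4976657629013062, 5.094701766967773), 18.69650650024414)
```

View pics/w1.png

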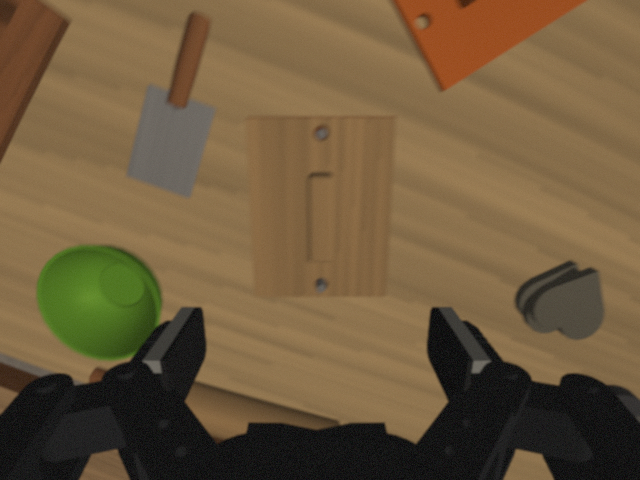

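The wrist view has the cover at (320,207) with its rib at (320,217) and pins at (321,132) and (320,284), well aligned. Centre is (644.4, 153.0) with yaw 21.4°. I descend over the rib.

Run:
```python
from h import *
G,R=axes(np.radians(21.45)); plan(np.array([644.3,153,90.]),R,5)
```

```text
[[0.0011, 0.0019, 0.0274],[-0.0004, -0.0003, 0.0]],
[[0.0011, 0.0019, 0.0274],[-0.0004, -0.0003, 0.0]],
[[0.0011, 0.0018, 0.0274],[-0.0004, -0.0003, 0.0]],
[[0.0011, 0.0018, 0.0274],[-0.0004, -0.0003, 0.0]],
[[0.0011, 0.0018, 0.0274],[-0.0004, -0.0003, 0.0]],
```

Emit:
apply_moves(
  commands=[
    [[0.001, 0.002, 0.027], [0, 0, 0]],
    [[0.001, 0.002, 0.027], [0, 0, 0]],
    [[0.001, 0.002, 0.027], [0, 0, 0]],
    [[0.001, 0.002, 0.027], [0, 0, 0]],
    [[0.001, 0.001, 0.027], [0, 0, 0]],
  ],
)

```text
time_s: 2.65
position: [645.6, 151.4, 86.8]
eef_rot: [[-0.932, -0.362, -0.001], [-0.362, 0.932, -0.003], [0.002, -0.002, -1.0]]
wrist_force: [0.1, -0.0, 0.8]
gripper_width: 0.997
```

Run:
```python
from h import *
print(get_obs()['position'])
G,R=axes(np.radians(21.45)); plan(np.array([644.3,153,57.]),R,4)
```

```text
[645.64427673 151.35099382  86.8174721 ]
[[0.0001, 0.0005, 0.0075],[-0.0005, -0.0006, -0.001]],
[[0.0002, 0.0005, 0.0075],[-0.0005, -0.0006, -0.001]],
[[0.0002, 0.0005, 0.0075],[-0.0005, -0.0006, -0.001]],
[[0.0002, 0.0005, 0.0075],[-0.0005, -0.0006, -0.001]],
```

Emit:
apply_moves(
  commands=[
    [[0, 0.001, 0.008], [0, 0, -0.001]],
    [[0, 0.001, 0.008], [0, 0, -0.001]],
    [[0, 0, 0.008], [0, 0, 0]],
    [[0, 0, 0.006], [0, 0, 0]],
    [[0, 0, 0], [0, 0, 0]],
  ],
)

```text
time_s: 3.28
position: [644.1, 153.4, 54.7]
eef_rot: [[-0.931, -0.364, -0.003], [-0.364, 0.931, -0.003], [0.004, -0.001, -1.0]]
wrist_force: [0.3, 0.1, 0.6]
gripper_width: 0.996
```

Emit:
apply_moves(
  commands=[
    [[0, 0, 0], [0, 0, 0]],
    [[0, 0, 0], [0, 0, 0]],
    [[0, 0, 0], [0, 0, 0]],
    [[0, 0, 0], [0, 0, 0]],
    [[0, 0, 0], [0, 0, 0]],
  ],
  fingers=0,
  squeeze=60,
)

```text
time_s: 3.9
position: [645.0, 153.4, 56.3]
eef_rot: [[-0.932, -0.364, -0.001], [-0.364, 0.932, -0.002], [0.002, -0.002, -1.0]]
wrist_force: [0.9, 0.2, -2.7]
gripper_width: 0.22
```

Emit:
apply_moves(
  commands=[
    [[0, 0, 0], [0, 0, 0]],
    [[0, 0, 0], [0, 0, 0]],
    [[0, 0, 0], [0, 0, 0]],
    [[0, 0, 0], [0, 0, 0]],
    [[0, 0, 0], [0, 0, 0]],
  ],
  fingers=0,
  squeeze=60,
)

```text
time_s: 4.53
position: [645.0, 153.4, 56.3]
eef_rot: [[-0.932, -0.364, -0.001], [-0.364, 0.932, -0.002], [0.002, -0.002, -1.0]]
wrist_force: [0.3, -0.2, 0.4]
gripper_width: 0.219
```

Emit:
apply_moves(
  commands=[
    [[0, 0, -0.006], [0, 0, 0]],
    [[0, 0, -0.012], [0, 0, 0]],
    [[0, 0, -0.018], [0, 0, 0]],
    [[0, 0, -0.02], [0, 0, 0]],
    [[0, 0, -0.02], [0, 0, 0]],
  ],
)

```text
time_s: 5.15
position: [643.1, 153.2, 133.2]
eef_rot: [[-0.931, -0.364, -0.007], [-0.364, 0.932, -0.004], [0.008, -0.001, -1.0]]
wrist_force: [0.0, -0.9, -4.0]
gripper_width: 0.225
```

Emit:
apply_moves(
  commands=[
    [[0, 0, -0.03], [0, 0, 0]],
    [[0, 0, -0.03], [0, 0, 0]],
    [[0, 0, -0.025], [0, 0, 0]],
    [[0, 0, -0.01], [0, 0, 0]],
    [[0, 0, 0], [0, 0, 0]],
  ],
)

```text
time_s: 5.78
position: [643.7, 153.6, 235.1]
eef_rot: [[-0.931, -0.364, -0.004], [-0.364, 0.931, -0.003], [0.005, -0.001, -1.0]]
wrist_force: [0.3, 0.2, -4.1]
gripper_width: 0.222
```

Run:
```python
from h import *
o=get_obs(); print(o['position'],o['wrist_force'],o['torque'])
im,d=grab_frame('scene'); W=cloud('scene',d,get_calibration('scene')); save('s2',im[150:400,170:480].repeat(2,0).repeat(2,1))
P=W.reshape(-1,3)
# top camera refit of rack, unoccluded from first pictures: ledge bar points
for n,b in [('top',(355,450,160,260)),('scene',(190,300,165,255))]:
    dd=np.load(n+'0.npz'); im,W=dd['im'],dd['W']; m,l,st,Q=rackfit(im,W,b)
    big=[i for i in range(1,len(st)) if st[i,4]>200]
    C=[np.median(Q[l==i],0) for i in big]
    A=np.concatenate([Q[l==i]-Q[l==i].mean(0) for i in big]); D=np.linalg.svd(A)[2][0]; D*=np.sign(D[0])
    yaw=np.arctan2(D[1],D[0]); G,_=axes(-0.272,0.48)
    # guide frame: y centre & z from rails using yaw = -15.6deg
    for i in big:
        L=Q[l==i]@G; print(n,'yaw',np.degrees(yaw).round(2),'rail y,z',np.median(L[:,1:],0).round(1),'x',L[:,0].min().round(1),L[:,0].max().round(1))
    F=Q[np.isfinite(Q).all(2)]@G
    L=F; print(n,'all z hist above rail')
    zr=np.median(np.concatenate([(Q[l==i]@G)[:,2] for i in big])); yc=np.mean([np.median((Q[l==i]@G)[:,1]) for i in big])
    B=L[(abs(L[:,1]-yc)<62)&(abs(L[:,2]-zr-14)<3.5)]
    print('ledge top pts',len(B),np.percentile(B[:,0],[2,10,50,90,98]).round(1),'y',np.percentile(B[:,1],[2,98])-yc,'zr',zr,'yc',yc)
```

```text
[643.68150569 153.60229495 235.10518218] [ 0.3195975   0.24470078 -4.0817294 ] [ 0.02134588  0.03633132 -0.00440325]
top yaw -15.63 rail y,z [  -5.1 -225.6] x 579.3 749.2
top yaw -15.63 rail y,z [ -80.7 -225.4] x 580.5 748.9
top all z hist above rail
ledge top pts 155 [567.7 569.  573.8 578.4 579.8] y [-59.53694105  60.08028406] zr -225.5736292295112 yc -42.89914321189023
scene yaw -15.45 rail y,z [ -74.7 -229. ] x 582.7 752.0
scene yaw -15.45 rail y,z [   1.6 -229.3] x 573.2 751.7
scene all z hist above rail
ledge top pts 187 [569.5 571.1 577.1 581.6 582.5] y [-59.75289894  60.06409955] zr -229.12134256895098 yc -36.5520624090442
```

View pics/s2.png

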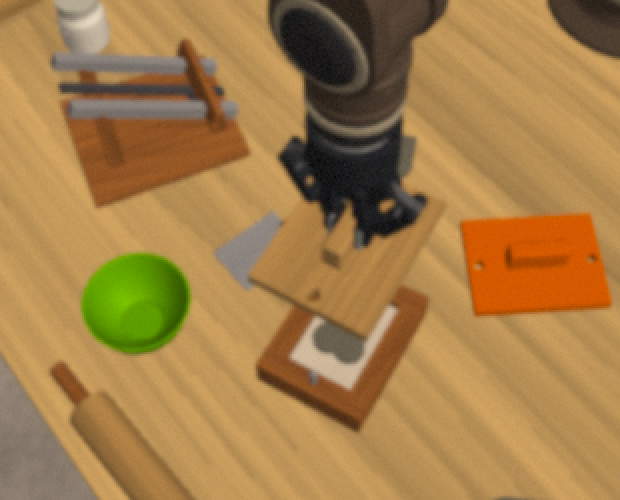

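The cover is lifted and held: scene crop around (345,265), with the empty mould below at (345,355), and the wrist reads 4 N. The ledge is estimated at guide x ≈ 25 mm. I now move to a standoff beside the rack and tilt.

Run:
```python
from h import *
G,R=axes(-0.272,0.48)
p=G@np.array([556+115,-39.7+140,-227.3+16+115]); print(p)
plan(p,R,10)
```

```text
[643.07322131 -75.23295224 224.43621572]
[[0.0084, -0.0213, 0.0011],[0.0151, -0.0469, 0.0633]],
[[0.007, -0.0218, 0.001],[0.0151, -0.0469, 0.0633]],
[[0.0057, -0.0222, 0.0011],[0.0151, -0.0469, 0.0633]],
[[0.0043, -0.0225, 0.0012],[0.0151, -0.0469, 0.0633]],
[[0.003, -0.0227, 0.0014],[0.0151, -0.0469, 0.0633]],
[[0.0016, -0.0228, 0.0016],[0.0151, -0.0469, 0.0633]],
[[0.0002, -0.0228, 0.0019],[0.0151, -0.0469, 0.0633]],
[[-0.0011, -0.0228, 0.0023],[0.0151, -0.0469, 0.0633]],
[[-0.0024, -0.0226, 0.0027],[0.0151, -0.0469, 0.0633]],
[[-0.0037, -0.0224, 0.0032],[0.0151, -0.0469, 0.0633]],
```

Emit:
apply_moves(
  commands=[
    [[0.008, -0.021, 0.001], [0.015, -0.047, 0.063]],
    [[0.007, -0.022, 0.001], [0.015, -0.047, 0.063]],
    [[0.006, -0.022, 0.001], [0.015, -0.047, 0.063]],
    [[0.004, -0.022, 0.001], [0.015, -0.047, 0.063]],
    [[0.003, -0.023, 0.001], [0.015, -0.047, 0.063]],
  ],
)

```text
time_s: 6.45
position: [640.2, 37.6, 220.1]
eef_rot: [[-0.972, -0.044, 0.23], [-0.053, 0.998, -0.029], [-0.228, -0.041, -0.973]]
wrist_force: [0.8, -0.5, -3.6]
gripper_width: 0.221
```

Emit:
apply_moves(
  commands=[
    [[0.002, -0.023, 0.002], [0.015, -0.047, 0.063]],
    [[0, -0.023, 0.002], [0.015, -0.047, 0.063]],
    [[-0.001, -0.023, 0.002], [0.015, -0.047, 0.063]],
    [[-0.002, -0.023, 0.003], [0.015, -0.047, 0.063]],
    [[-0.004, -0.022, 0.003], [0.015, -0.047, 0.063]],
  ],
)

```text
time_s: 7.08
position: [631.6, -81.3, 203.9]
eef_rot: [[-0.857, 0.283, 0.43], [0.252, 0.959, -0.13], [-0.45, -0.003, -0.893]]
wrist_force: [0.6, -0.5, -3.2]
gripper_width: 0.223
```

Run:
```python
from h import *
G,R=axes(-0.272,0.48)
o=get_obs(); print(o['position'],np.degrees(Ro.from_matrix(o['eef_rot'].T@R).as_rotvec()),o['qd'])
cal=get_calibration('wrist'); im,d=grab_frame('wrist'); W=cloud('wrist',d,cal); save('w2',im); np.savez('w2.npz',im=im,W=W,d=d)
m,l,st,Q=rackfit(im,W,(0,640,0,480),50)
for i in range(1,len(st)):
    if st[i,4]<400: continue
    P=Q[l==i]; D=np.linalg.svd(P-P.mean(0),full_matrices=False)[2][0]; D*=np.sign(D[0]); L=P@G
    print(st[i],P.mean(0).round(1),'yaw',np.degrees(np.arctan2(D[1],D[0])).round(2),'tilt',np.degrees(np.arcsin(D[2])).round(2),np.median(L,0).round(1),L.min(0).round(1),L.max(0).round(1))
```

```text
[631.63759425 -81.26561573 203.86951319] [-0.55216821 -0.78690137 -0.6985025 ] [-14.80123208 -13.00220758 -24.63066825 -32.15833864  -4.36175985
  14.548584  ]
[ 156   67   30   44 1000] [ 573.  -164.    55.6] yaw -10.69 tilt 24.21 [ 554.6   -3.9 -225.5] [ 540.2  -12.6 -235.6] [ 566.7    2.6 -222.9]
[ 45  72  36  43 994] [ 553.2 -236.8   55.4] yaw -5.94 tilt 20.15 [ 555.1  -79.  -225.5] [ 539.6  -88.7 -236.9] [ 566.5  -72.7 -222.8]
[  54  134   63  220 5850] [ 639.9 -260.3  101.3] yaw -15.88 tilt 27.8 [ 651.9  -77.7 -225.7] [ 579.5  -89.1 -238.9] [ 749.2  -72.4 -222.7]
[266 293  21  56 617] [607.4 -88.2 222.8] yaw -20.2 tilt -64.52 [642.7  78.3 -81.9] [ 641.6   75.7 -104.4] [647.2  80.7 -64.4]
[347 293  20  56 615] [614.9 -62.6 222.8] yaw -13.33 tilt -64.37 [643.  104.8 -82.5] [ 641.4  102.5 -104.1] [647.4 107.6 -63.8]
```

View pics/w2.png

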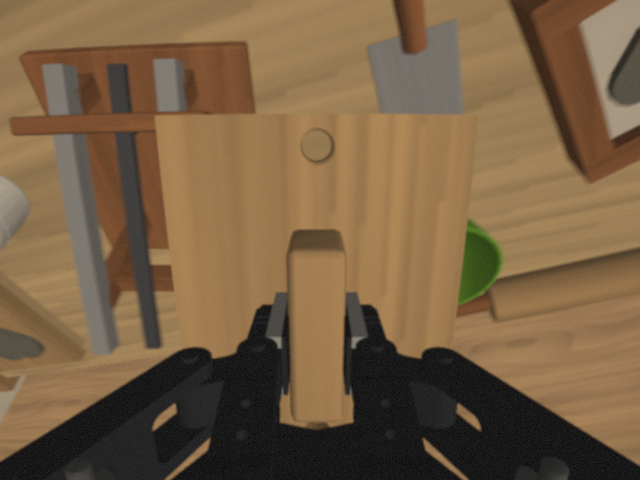

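The wrist view shows the rack at the left, with rails at x≈65 and 170, the ledge bar at y≈122, and the plate firmly held. This gives rail centre y_G≈-41.5, z_G≈-225.6 and ledge face x_G≈579.5, which agrees with the top camera. I check how the plate sits in the hand and plan the hover.

```bash
cat >> h.py <<'E'
G,RT=axes(np.radians(-15.65),0.48)
G0,_=axes(-0.272,0.48)
E
python3 - <<'E'
from h import *
o=get_obs(); d=np.load('w2.npz'); W=d['W']
L=(W-o['position'])@o['eef_rot']
m=(abs(L[...,2]-4.3)<5)&(abs(L[...,0])<95)&(abs(L[...,1])<75)
P=L[m]; print(len(P)); Q=P[P[:,0]>45]; print('top plane z',np.median(Q[:,2]),'tilt x',np.polyfit(Q[:,0],Q[:,2],1),'tilt y',np.polyfit(Q[:,1],Q[:,2],1)); print('x edge',np.percentile(Q[:,0],[99,99.8]),'y',np.percentile(Q[:,1],[.5,99.5]))
C=G0@np.array([657.5,-41.5,-225.6]); print('centre',C)
p=C+G@np.array([15.8,0,16.3+35]); print(p)
plan(p,RT,5)
print('now in guide',G.T@(o['position']-C), np.degrees(Ro.from_matrix(o['eef_rot'].T@RT).as_rotvec()))
E
```

```text
59688
top plane z 2.7391506318033434 tilt x [1.33175315e-03 2.67060136e+00] tilt y [-0.00382194  2.76008174]
x edge [76.8720353  77.25503869] y [-57.6568419   61.10209218]
centre [ 650.95616771 -224.64378601  103.51375334]
[ 641.6400828  -222.03392265  156.31270385]
[[-0.0048, -0.0259, 0.013],[-0.0025, -0.0027, -0.0028]],
[[-0.0047, -0.0259, 0.0129],[-0.0025, -0.0027, -0.0028]],
[[-0.0046, -0.026, 0.0129],[-0.0025, -0.0027, -0.0028]],
[[-0.0045, -0.026, 0.0128],[-0.0025, -0.0027, -0.0028]],
[[-0.0044, -0.0261, 0.0128],[-0.0025, -0.0027, -0.0028]],
now in guide [ -5.46425732 130.59953114 114.93820344] [-0.70642798 -0.75986999 -0.81084328]
```

Emit:
apply_moves(
  commands=[
    [[-0.005, -0.026, 0.012], [-0.002, -0.003, -0.003]],
    [[-0.005, -0.026, 0.012], [-0.002, -0.003, -0.003]],
    [[-0.005, -0.026, 0.012], [-0.002, -0.003, -0.003]],
    [[-0.004, -0.026, 0.012], [-0.002, -0.003, -0.003]],
    [[-0.004, -0.022, 0.01], [-0.002, -0.003, -0.003]],
  ],
)

```text
time_s: 7.75
position: [633.6, -217.6, 151.4]
eef_rot: [[-0.861, 0.265, 0.433], [0.236, 0.964, -0.121], [-0.45, -0.002, -0.893]]
wrist_force: [0.4, 0.7, -3.1]
gripper_width: 0.222
```

Emit:
apply_moves(
  commands=[
    [[0, 0, 0], [0, 0, 0]],
    [[0, 0, 0], [0, 0, 0]],
    [[0, 0, 0], [0, 0, 0]],
    [[0, 0, 0], [0, 0, 0]],
    [[0, 0, 0], [0, 0, 0]],
  ],
)

```text
time_s: 8.38
position: [631.1, -215.6, 147.4]
eef_rot: [[-0.865, 0.264, 0.427], [0.237, 0.964, -0.118], [-0.443, -0.001, -0.897]]
wrist_force: [-0.7, 1.0, -3.0]
gripper_width: 0.221
```

```bash
cat >> h.py <<'E'
C=G0@np.array([657.5,-41.5,-225.6])
def rel():
    o=get_obs(); print('guide rel (TCP-C)',(G.T@(o['position']-C)).round(1),'rot err',np.degrees(Ro.from_matrix(o['eef_rot'].T@RT).as_rotvec()).round(2),'F guide',(G.T@o['wrist_force']).round(2),'T',o['torque'].round(2),'t',o['time_s'],'w',o['gripper_width'])
E
python3 - <<'E'
from h import *
rel(); plan(C+G@np.array([14.8,0,16.3+8]),RT,5)
E
```

```text
guide rel (TCP-C) [ 1.2  3.4 48.9] rot err [ 0.11 -1.21  0.32] F guide [-2.23  0.78 -2.25] T [0.16 0.72 0.02] t 8.375 w 0.22062508641713638
[[-0.0028, -0.0007, 0.0049],[0.0004, -0.0042, 0.0011]],
[[-0.0028, -0.0007, 0.0049],[0.0004, -0.0042, 0.0011]],
[[-0.0028, -0.0007, 0.0049],[0.0004, -0.0042, 0.0011]],
[[-0.0028, -0.0007, 0.0049],[0.0004, -0.0042, 0.0011]],
[[-0.0027, -0.0007, 0.0049],[0.0004, -0.0042, 0.0011]],
```

Emit:
apply_moves(
  commands=[
    [[-0.004, -0.001, 0.004], [0, -0.005, 0.001]],
    [[-0.004, -0.001, 0.004], [0, -0.005, 0.001]],
    [[-0.004, -0.001, 0.004], [0, -0.005, 0.001]],
    [[-0.003, -0.001, 0.004], [0, -0.005, 0.001]],
    [[-0.003, 0, 0.004], [0, -0.004, 0.001]],
  ],
)

```text
time_s: 9.0
position: [656.2, -226.6, 137.6]
eef_rot: [[-0.852, 0.268, 0.45], [0.238, 0.963, -0.124], [-0.467, 0.002, -0.884]]
wrist_force: [0.9, -0.2, -3.2]
gripper_width: 0.22
```

Run:
```python
from h import *
rel(); plan(C+G@np.array([12,0,16.3+6]),RT,5)
```

```text
guide rel (TCP-C) [20.7 -0.5 27.7] rot err [0.12 0.32 0.03] F guide [-0.67  0.08 -3.25] T [0.22 0.77 0.03] t 9.0 w 0.22032478063358044
[[0.0018, 0.0001, 0.0011],[0.0004, 0.0011, 0.0001]],
[[0.0018, 0.0001, 0.0011],[0.0004, 0.0011, 0.0001]],
[[0.0018, 0.0001, 0.0011],[0.0004, 0.0011, 0.0001]],
[[0.0017, 0.0001, 0.0011],[0.0004, 0.0011, 0.0001]],
[[0.0017, 0.0001, 0.0011],[0.0004, 0.0011, 0.0001]],
```

Emit:
apply_moves(
  commands=[
    [[0.001, 0, 0.001], [0, 0.002, 0]],
    [[0.001, 0, 0.001], [0, 0.001, 0]],
    [[0.001, 0, 0.001], [0, 0.001, 0]],
    [[0.001, 0, 0.001], [0, 0, 0]],
    [[0, 0, 0.001], [0, 0, 0]],
  ],
)

```text
time_s: 9.62
position: [654.8, -226.2, 130.5]
eef_rot: [[-0.854, 0.268, 0.446], [0.239, 0.963, -0.123], [-0.462, 0.002, -0.887]]
wrist_force: [-0.3, 0.1, -3.2]
gripper_width: 0.219
```

Run:
```python
from h import *
rel();
```

```text
guide rel (TCP-C) [16.1 -0.5 22.1] rot err [0.12 0.04 0.03] F guide [-1.74  0.02 -2.73] T [ 0.22  0.78 -0.  ] t 9.625 w 0.21860377563525035
```

Emit:
apply_moves(
  commands=[
    [[0, 0, 0.001], [0, 0, 0]],
    [[0, 0, 0.001], [0, 0, 0]],
    [[0, 0, 0.0005], [0, 0, 0]],
    [[0, 0, 0.0005], [0, 0, 0]],
    [[0, 0, 0.0005], [0, 0, 0]],
  ],
)

```text
time_s: 10.25
position: [656.5, -226.7, 127.4]
eef_rot: [[-0.854, 0.268, 0.446], [0.239, 0.963, -0.123], [-0.463, 0.002, -0.887]]
wrist_force: [-0.8, 1.1, -3.3]
gripper_width: 0.224
```

Run:
```python
from h import *
rel();
```

```text
guide rel (TCP-C) [16.3 -0.5 18.4] rot err [0.12 0.05 0.03] F guide [-2.44  0.81 -2.48] T [ 0.25  0.81 -0.01] t 10.25 w 0.22373460283255098
```

Emit:
apply_moves(
  commands=[
    [[0, 0, 0.0005], [0, 0, 0]],
    [[0, 0, 0.0005], [0, 0, 0]],
    [[0, 0, 0.0005], [0, 0, 0]],
    [[0, 0, 0.0005], [0, 0, 0]],
    [[0, 0, 0], [0, 0, 0]],
  ],
)

```text
time_s: 10.88
position: [657.5, -227.0, 125.4]
eef_rot: [[-0.854, 0.268, 0.446], [0.239, 0.963, -0.123], [-0.463, 0.002, -0.887]]
wrist_force: [-1.1, 0.5, -4.3]
gripper_width: 0.222
```

Run:
```python
from h import *
rel();
```

```text
guide rel (TCP-C) [16.3 -0.5 16.2] rot err [0.12 0.05 0.03] F guide [-3.01  0.2  -3.25] T [0.17 0.82 0.02] t 10.875 w 0.2222948448552943
```

Emit:
apply_moves(
  commands=[
    [[0, 0, 0.0005], [0, 0, 0]],
    [[0, 0, 0.0005], [0, 0, 0]],
    [[0, 0, 0.0005], [0, 0, 0]],
    [[0, 0, 0.0005], [0, 0, 0]],
    [[0, 0, 0], [0, 0, 0]],
  ],
)

```text
time_s: 11.5
position: [658.2, -227.3, 125.0]
eef_rot: [[-0.853, 0.269, 0.447], [0.239, 0.963, -0.123], [-0.463, 0.001, -0.886]]
wrist_force: [-0.9, 0.4, -1.2]
gripper_width: 0.224
```

Run:
```python
from h import *
rel();
```

```text
guide rel (TCP-C) [16.7 -0.6 15.5] rot err [0.09 0.1  0.02] F guide [-1.41  0.11 -0.59] T [ 0.23  1.14 -0.07] t 11.5 w 0.22375077738217092
```

Rail contact is felt at TCP 15.5 mm above the rail plane, as expected. Now I slide slowly down toward the ledge.

Emit:
apply_moves(
  commands=[
    [[0.002, 0, 0], [0, 0, 0]],
    [[0.002, 0, 0], [0, 0, 0]],
    [[0.002, 0, 0], [0, 0, 0]],
    [[0.002, 0, 0], [0, 0, 0]],
    [[0.001, 0, 0], [0, 0, 0]],
  ],
)

```text
time_s: 12.12
position: [651.1, -225.4, 121.4]
eef_rot: [[-0.852, 0.269, 0.449], [0.238, 0.963, -0.124], [-0.466, 0.001, -0.885]]
wrist_force: [0.2, 0.7, -1.4]
gripper_width: 0.222
```

Run:
```python
from h import *
rel();
```

```text
guide rel (TCP-C) [ 8.5 -0.7 15.7] rot err [0.08 0.24 0.04] F guide [-0.64  0.74 -1.25] T [0.12 0.85 0.  ] t 12.125 w 0.22219442922010926
```

Emit:
apply_moves(
  commands=[
    [[0.001, 0, 0.0005], [0, 0, 0]],
    [[0.001, 0, 0.0003], [0, 0, 0]],
    [[0.001, 0, 0.0003], [0, 0, 0]],
    [[0.001, 0, 0.0003], [0, 0, 0]],
    [[0.001, 0, 0], [0, 0, 0]],
  ],
)

```text
time_s: 12.75
position: [648.6, -224.8, 120.1]
eef_rot: [[-0.851, 0.268, 0.452], [0.237, 0.963, -0.126], [-0.469, 0.0, -0.883]]
wrist_force: [-1.2, -0.4, 1.2]
gripper_width: 0.225
```

Run:
```python
from h import *
rel();
```

```text
guide rel (TCP-C) [ 5.7 -0.8 15.7] rot err [0.05 0.49 0.06] F guide [-0.4  -0.69  1.62] T [ 0.05  0.89 -0.04] t 12.75 w 0.22461922271047935
```

Emit:
apply_moves(
  commands=[
    [[0.001, 0, 0], [0, 0.003, 0]],
    [[0.001, 0, 0], [0, 0.003, 0]],
    [[0.001, 0, 0], [0, 0.002, 0]],
    [[0.001, 0, 0], [0, 0.002, 0]],
    [[0.001, 0, 0], [0, 0, 0]],
  ],
)

```text
time_s: 13.38
position: [644.0, -223.7, 117.3]
eef_rot: [[-0.855, 0.269, 0.443], [0.239, 0.963, -0.123], [-0.46, 0.0, -0.888]]
wrist_force: [-0.2, 0.2, 1.1]
gripper_width: 0.225
```

Run:
```python
from h import *
rel();
```

```text
guide rel (TCP-C) [ 0.2 -0.9 15.4] rot err [ 0.05 -0.14  0.05] F guide [0.23 0.13 1.07] T [-0.06  0.42 -0.08] t 13.375 w 0.22530764677732493
```

Emit:
apply_moves(
  commands=[
    [[0.001, 0, 0], [0, 0, 0]],
    [[0.001, 0, 0], [0, 0, 0]],
    [[0.001, 0, 0], [0, 0, 0]],
    [[0.001, 0, 0], [0, 0, 0]],
    [[0.001, 0, 0], [0, 0, 0]],
  ],
)

```text
time_s: 14.0
position: [643.4, -223.7, 117.9]
eef_rot: [[-0.851, 0.269, 0.45], [0.238, 0.963, -0.125], [-0.467, 0.001, -0.884]]
wrist_force: [5.8, -1.5, -0.7]
gripper_width: 0.223
```

Run:
```python
from h import *
rel();
```

```text
guide rel (TCP-C) [-0.1 -1.2 16.2] rot err [0.04 0.34 0.01] F guide [ 5.    0.09 -3.35] T [-0.26 -0.59 -0.22] t 14.0 w 0.2225990489420498
```

Ledge contact is felt: +5 N up the slope and motion stopped at x = -0.1. I press lightly onto the rails while keeping ledge contact.

Emit:
apply_moves(
  commands=[
    [[0.0005, 0, 0.0006], [0, 0.003, 0]],
    [[0.0005, 0, 0.0006], [0, 0.003, 0]],
    [[0.0005, 0, 0.0004], [0, 0, 0]],
    [[0.0005, 0, 0.0004], [0, 0, 0]],
    [[0.0005, 0, 0], [0, 0, 0]],
  ],
)

```text
time_s: 14.62
position: [643.7, -223.9, 117.5]
eef_rot: [[-0.852, 0.269, 0.449], [0.239, 0.963, -0.125], [-0.466, 0.0, -0.885]]
wrist_force: [3.5, -1.2, 2.4]
gripper_width: 0.223
```

Run:
```python
from h import *
rel(); im,d=grab_frame('wrist'); save('w3',im)
```

```text
guide rel (TCP-C) [ 0.1 -1.2 15.7] rot err [0.03 0.26 0.01] F guide [ 4.42 -0.24  0.39] T [-0.14 -0.28 -0.25] t 14.625 w 0.22330818494815544
```

View pics/w3.png

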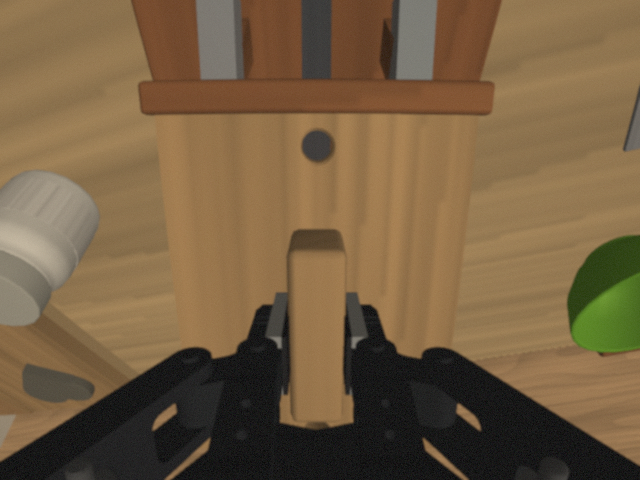

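The wrist view shows the plate's lower edge flush against the ledge (y≈113), square to it. The ledge spans x=140–493 and the plate 158–477, so both are centred at about 317. I release and retreat along the normal.

Emit:
apply_moves(
  commands=[
    [[0, 0, 0], [0, 0, 0]],
    [[0, 0, 0], [0, 0, 0]],
    [[0, 0, 0], [0, 0, 0]],
    [[0, 0, 0], [0, 0, 0]],
    [[0, 0, -0.001], [0, 0, 0]],
  ],
  fingers=70,
)

```text
time_s: 15.3
position: [639.3, -222.0, 113.2]
eef_rot: [[-0.857, 0.268, 0.44], [0.239, 0.963, -0.121], [-0.457, 0.001, -0.89]]
wrist_force: [0.8, -0.1, -0.1]
gripper_width: 0.699
```

Emit:
apply_moves(
  commands=[
    [[0, 0, -0.003], [0, 0, 0]],
    [[0, 0, -0.01], [0, 0, 0]],
    [[0, 0, -0.015], [0, 0, 0]],
    [[0, 0, -0.02], [0, 0, 0]],
    [[0, 0, -0.02], [0, 0, 0]],
  ],
)

```text
time_s: 15.92
position: [607.3, -213.1, 176.9]
eef_rot: [[-0.857, 0.268, 0.439], [0.239, 0.963, -0.121], [-0.456, 0.001, -0.89]]
wrist_force: [-0.4, 0.8, -0.0]
gripper_width: 0.695
```

Emit:
apply_moves(
  commands=[
    [[0, 0, -0.02], [0, 0, 0]],
    [[0, 0, -0.02], [0, 0, 0]],
    [[0, 0, -0.015], [0, 0, 0]],
    [[0, 0, -0.005], [0, 0, 0]],
    [[0, 0, 0], [0, 0, 0]],
  ],
)

```text
time_s: 16.55
position: [579.3, -205.5, 239.3]
eef_rot: [[-0.854, 0.268, 0.446], [0.238, 0.963, -0.124], [-0.463, 0.001, -0.886]]
wrist_force: [-0.1, -0.2, -0.0]
gripper_width: 0.695
```

Run:
```python
from h import *
rel()
cal=get_calibration('wrist'); im,d=grab_frame('wrist'); W=cloud('w',d,cal); save('w4',im)
L=(W-C)@G; m=(abs(L[...,2]-12)<4)&(abs(L[...,0])<90)&(abs(L[...,1])<75)
hsv=cv2.cvtColor(im,cv2.COLOR_RGB2HSV)
P=L[m]; n=np.linalg.svd((P-P.mean(0))[::5],full_matrices=False)[2][2]
print(len(P),'top z',np.median(P[:,2]),'normal tilt deg',np.degrees(np.arccos(abs(n[2]))),cv2.minAreaRect(P[:,:2].astype(np.float32)))
```

```text
guide rel (TCP-C) [ -3.1  -0.9 154.6] rot err [0.08 0.08 0.05] F guide [-0.09 -0.25 -0.01] T [0.09 0.41 0.  ] t 16.55 w 0.6954265744148658
30196 top z 12.23764757052249 normal tilt deg 0.30356436231779277 ((-5.43487548828125, -1.4643936157226562), (130.2122344970703, 168.5090789794922), 89.84721374511719)
```

View pics/w4.png

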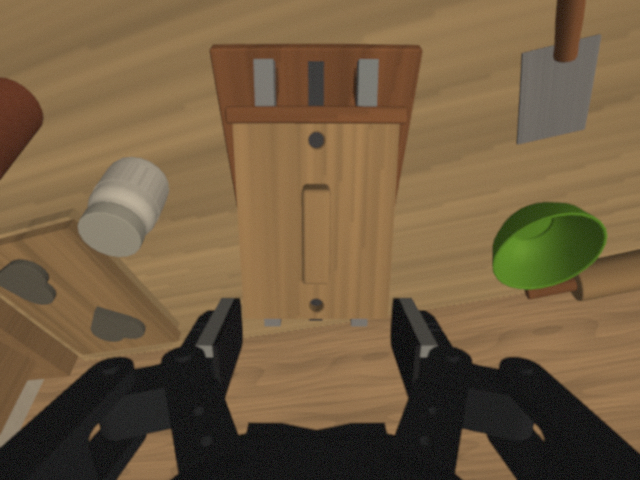

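The plate rests on the rails against the ledge (y≈122), centred at x≈317, rib outwards. It is flat within 0.3° with its top at 12.2 mm, and the gripper is clear with zero force, so I hand in.

```bash
python3 -c "
from station import *
close_job()"
```

```text
the job is handed in; nothing more can be done
```

I lifted the wooden cover off the mould's pins and laid it on the drying rack, then released it and handed in the job at about 16.6 s. `close_job()` gives no verdict, so I don't know how it was scored.

- **Placing:** I lowered the cover until I felt the rails. I then slid it slowly down the slope until it met the ledge, at about 5 N with the cover still gripped. Only then did I open the fingers and back straight off.
- **Final position:** The last wrist view shows the cover's lower edge against the ledge and its rib facing out. It is square to within about 0.2° and centred to within about 2 mm. The plate's top is 12.2 mm above the rails for a 12 mm plate, tilted 0.3°. The gripper was clear, with no force on the wrist.
- **Bystanders:** The ones in view looked undisturbed; I did not measure them all again.
- **Disagreements between measurements:**
    - The top and scene cameras differed by about 4–6 mm, so I relied on the wrist camera and touch.
    - The outline fit of the resting plate gave 168 x 130 mm, because it also took in the ledge bar. I judged the ledge contact from the picture and the force I had felt, not from that fit.

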